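Switch the ball chute's seesaw gate and feed the next batch

ROBOT

A 7-joint arm with a two-finger parallel gripper is mounted at the origin on the work surface. World frame = base frame: x ahead of the robot, y to its left, z up, the work surface at z = 0. Lengths are in mm, angles in rad, forces in N, time in s.
With the tool pointing down it reaches from about 400 to 750 mm from the base axis. Payload 19.5 kg.
Tool frame: the origin (TCP) lies between the finger pads; the fingertips stand 19 mm ahead of it and the grasp point (between the pads) is the TCP; z points along the fingers, y is the line along which they close (so a half turn about z gives the same grasp; the last joint's range is limited). The gripper opens to 85 mm and grips with 20 to 120 N. Pads are 22 mm wide; open, the fingers measure 114 mm over their backs; the gripper's body (76 mm by 85 mm) begins 54 mm behind the grasp point. The pads swing forward as they close: fully open they stand 13 mm farther back than shut.
Start: joints at [-1.244, 0.707, -0.028, 1.485, 0.022, 0.951, -0.075], TCP at [207.271, 536.313, 212.868] pointing down, gripper open.
Joint ranges: [-2.71, 2.71], [-0.32, 2.16], [-1.57, 1.52], [0, 2.45], [-1.46, 4.6], [0, 2.02], [-2.83, 2.83]. Speed limits (rad/s): [1.89, 1.89, 2.57, 2.57, 3.01, 3.01, 3.01].

INTERFACE

Orientations are given as a unit quaternion [x, y, z, w].
In Python, from workcell import ctrl gives the robot as it stands.
- The arm moves only by the shell command python3 -m handwheel 'ROWS' [FORCE]. ROWS is JSON, a list of rows, each an object with "delta_pos": the shift along the world's x, y, z in mm, a list of three; "rotation": the turn, a rotation vector about the world's x, y, z in degrees, a list of three; "grip": the closure in counts, from 0 (fully open) to 255 (shut). In form: [{"delta_pos": [tx, ty, tz], "rotation": [ax, ay, az], "grip": grip}, ...]. A call has 1 to 20 rows; each row is the pose to reach, as a shift and turn from the pose commanded when the call began; what a row does not reach only later rows make up. A row lasts 1/12 s, in which the tool goes at most 41.7 mm and 7.16 degrees, less where a joint would pass 70% of its speed; a pose out of reach is approached as far as the arm can. A call with a gripper value outside its range is refused whole. The fingers move at their own pace and stop on an object; FORCE is the grip in N (left out, the last holds). Time passes only in rows, so rows that repeat a pose let the fingers close. It gives the time, the measured TCP pose, the force, the opening and the grip force at its end, in the units of the state.
- ctrl.state(): the state, without advancing time (a new reading comes with each control period).
- ctrl.capture(name): name is "scene" or "top"; returns a dict with "img" (400x640x3 uint8, red, green, blue), "fx", "fy", "cx", "cy" (pixels), "dist_coeffs" ([k1, k2, p1, p2, k3] as OpenCV has them; the pictures are not rectified), "xyz" and "rotation" of the camera in the world. Camera axes: x right, y down, z forward; pixel columns grow to the right and rows downward; lengths in mm; the calibration is good to about 2 mm. A picture is of the moment at which its call begins. There is no depth.
- ctrl.job_done(): hands the job in; it is judged then, once.
Trained networks look in the newest picture that a camera, given by its name, has taken for a name from the list of things; names that differ only in an ending like _2 or _b are one class to them, and where a whole thing is asked for, a point or a joint stands for the part that bears it (a point fixed in the world has none). Each returns a list of dicts, best first, with "p" (0 to 1); they miss things now and then, are a little off and sometimes report something else, mostly with a low value. They report only what shows in the picture. A call takes as long as a camera call. They do not tell look-alikes from the thing itself.
- ctrl.boxes_of(camera, query): "centre" ([x, y, z] in mm, in the coordinates of the camera as it stood for that picture, good to about 4 mm: the middle of the surface that is visible of it).
- ctrl.silhouettes(camera, query): "pixels" (400x640 bool, what is visible of it).
The state is a dict: "clock": time; "joint_pos": joint angles; "qd": joint speeds; "tau": joint torques, N m; "ee_pos": TCP position; "tcp_rot": TCP orientation; "ft_force": force on the tool from outside, world axes, zero at the start; "torque": the same for the moment, N m; "width": finger opening in mm; "gripper_force": force on a finger pad.
Only numpy, scipy, OpenCV 4.12 (cv2) and the standard library are available. Lean on these libraries where they do the work, as an engineer would, in place of code of your own. Each camera call takes 0.05 s, during which the arm holds its last target. There are 200 camera calls.

TASK

The seesaw gate at the foot of the ball chute is set for the wrong tray. With a fingertip press its raised end down by the red thumb tab until it rocks over its pivot and rests on the other side, and only then push the yellow plate of the stop slide fully home, so that the three waiting balls run down the other chute and come to rest in its tray. Let the balls roll by themselves without touching them, and leave the things standing around where they are.

Things in the scene. Friction and masses are not known exactly. Their poses are not given: they have to be found in the camera images.
- station: Ball sorting station fixed to the bench, 600 mm along its y, 430 mm along x. Origin on the bench under the middle of the gate; z up. A feed chute (46 mm wide inside, walls 30 mm) falls 0.16 rad from its far +x end (rims up to z = 245 mm) to a lip at x = 30, z = 131 mm over the gate. 'Left' means its +y, 'right' its -y: a side chute and tray on each.
- gate (a joint): Tilt (rad) of the seesaw gate, a steel channel 150 mm long along the station's y, on a pin along x at z = 95 mm. Positive: left end raised, balls run right; negative: right end raised, balls run left. An over-centre spring under it and its own weight, almost no friction: pushed past level (0) it snaps over by itself onto its stop at +0.30 or -0.30. It starts on either stop. Pressing the raised tab down needs about 3 N.
- tab_left (a point): Centre of the upper face of the left red thumb tab (42 mm along x, 36 mm along y), on the gate's -x side, 55 mm left of the pivot and 28 mm above it. From raised to lowered it goes down 32 mm and 17 mm outwards (left). On its +x side, 26 mm from this point, the gate's wall rises 31 mm above the tab.
- tab_right (a point): The same on the right red thumb tab, 55 mm right of the pivot; from raised to lowered it goes down 32 mm and 17 mm outwards (right).
- stop (a joint): Travel (m) of the stop slide along the station's +y. 0: its blade stands across the feed chute and holds the balls back (starts at 0 to 3 mm). 0.062: fully home on its end stop, chute open. About 2 N of friction; it stays where it is left. The balls begin to pass at about 45 mm.
- push_plate (a point): Centre of the outer (right) face of the stop slide's yellow push plate: 40 mm along x, 5 mm thick, from 28 mm below to 26 mm above this point. It stands right of the feed chute, about 160 mm above the bench, and is pushed to the left (+y). The space on its right is free. Fully home it is still 4 mm from the chute, whose rim is 20 mm above this point.
- ball1_center (a point): Centre of the first waiting ball, a white printed golf ball, diameter 43 mm, 46 g, lying in the feed chute against the stop blade.
- ball2_center (a point): Centre of the second ball, touching the first, higher up the chute.
- ball3_center (a point): Centre of the third ball, touching the second.
- tray_left (a point): Centre of the floor of the left (blue) tray, 150 mm along x, 130 mm along y, walls 70 mm high (the one under the chute 44 mm).
- tray_right (a point): Centre of the floor of the right (grey) tray, of the same size.
- tape: Loose roll of yellow tape lying flat, diameter 90 mm, 48 mm high. Origin at the centre of its underside. Not to be moved.
- ink_jar: Loose blue ink jar with black cap, diameter 64 mm, 70 mm high. Origin at the centre of its underside. Not to be moved.
- solvent: Loose clear bottle with white cap, diameter 58 mm, 150 mm high. Origin at the centre of its underside. Not to be moved.
Not all that is in view belongs to the job. Leave any purple or turquoise look-alike of the part that bears ball1_center alone.

How it is judged (in metres and radians):
On the way, in this order (a step that is already met when the one before it is completed fails the run):
1. the gate is rocked over to its other stop while all three balls still wait behind the stop slide ((value of joint gate above 0.2 rad or value of joint gate below -0.2 rad) and distance of each of tab_left, tab_right from where it was at the start of the episode above 0.022 m and x of each of ball1_center, ball2_center, ball3_center in the frame of station above 0.115 m), for 0.2 s.
2. the stop slide is pushed fully home, the gate still on its new side (value of joint stop above 0.056 m and (value of joint gate above 0.2 rad or value of joint gate below -0.2 rad) and distance of each of tab_left, tab_right from where it was at the start of the episode above 0.022 m), for 0.1 s.
At the end, for the whole second after the job is handed in: The gate rests on the side opposite to its start (tilted more than 0.2 rad), the stop slide is within 6 mm of fully home, and all three balls lie at rest on the floor of the tray that the gate now feeds (distance of each of tab_left, tab_right from where it was at the start of the episode above 0.022 m and value of joint stop above 0.056 m and ((value of joint gate above 0.2 rad and y of ball1_center in the frame of station between -0.3 and -0.18 m and y of ball2_center in the frame of station between -0.3 and -0.18 m and y of ball3_center in the frame of station between -0.3 and -0.18 m) or (value of joint gate below -0.2 rad and y of ball1_center in the frame of station between 0.18 and 0.3 m and y of ball2_center in the frame of station between 0.18 and 0.3 m and y of ball3_center in the frame of station between 0.18 and 0.3 m)) and height (world z) of each of ball1_center, ball2_center, ball3_center below 0.04 m and x of ball1_center in the frame of station between -0.075 and 0.075 m and linear speed of each of ball1, ball2, ball3 below 0.05 m/s and x of ball2_center in the frame of station between -0.075 and 0.075 m and x of ball3_center in the frame of station between -0.075 and 0.075 m); the robot touches nothing.
It fails at once if a ball is touched by the robot (0.5 N) (contact force between any of the fingers, the arm and ball1 above 0.5 N or contact force between any of the fingers, the arm and ball2 above 0.5 N or contact force between any of the fingers, the arm and ball3 above 0.5 N).
It fails at once if a ball is lifted or carried (height (world z) of any of ball1_center, ball2_center, ball3_center above 0.225 m).
It fails at once if a thing standing around is moved more than 20 mm (distance of any of tape, ink_jar, solvent from where it was at the start of the episode above 0.02 m).
It also fails if it takes over 42 s, if anything falls off the work surface, if the arm or the gripper's body presses on something with over 40 N, if the wrist force passes 120 N, or if a joint passes its speed limit or range.

## Working session

There is one attempt and no reset: what is moved stays moved. The work goes in short steps, Python scripts to look and compute and a shell command to move; the robot and the scene stay as the last step left them, time stands still between calls to the robot, and variables do not carry over. Pictures are saved under pics/ and viewed, at most 13 in all, crops included, and the job is handed in when it is done.

```bash
mkdir -p pics; cat > h.py <<'E'
import numpy as np, cv2
from workcell import ctrl
from scipy.spatial.transform import Rotation as R
def rot(c):
    r=np.array(c["rotation"],float)
    return r if r.shape==(3,3) else (R.from_quat(r).as_matrix() if r.size==4 else R.from_rotvec(r).as_matrix())
def world(c,p): return rot(c)@np.array(p)+np.array(c["xyz"])
def ray(c,uv):
    K=np.array([[c["fx"],0,c["cx"]],[0,c["fy"],c["cy"]],[0,0,1]])
    n=cv2.undistortPoints(np.array([[uv]],float),K,np.array(c["dist_coeffs"],float))[0,0]
    return np.array(c["xyz"],float), rot(c)@np.array([n[0],n[1],1])
def atz(c,uv,z):
    o,d=ray(c,uv); return o+d*(z-o[2])/d[2]
def tri(a,ua,b,ub):
    o1,d1=ray(a,ua);o2,d2=ray(b,ub)
    t=np.linalg.lstsq(np.c_[d1,-d2],o2-o1,rcond=None)[0]
    p,q=o1+t[0]*d1,o2+t[1]*d2
    return (p+q)/2,np.linalg.norm(p-q)
def proj(c,P):
    K=np.array([[c["fx"],0,c["cx"]],[0,c["fy"],c["cy"]],[0,0,1]]);r=rot(c).T
    return cv2.projectPoints(np.array([P],float),cv2.Rodrigues(r)[0],-r@np.array(c["xyz"],float),K,np.array(c["dist_coeffs"],float))[0].ravel()
E
python3 - <<'E'
from h import *
np.set_printoptions(precision=1,suppress=True)
for n in("scene","top"):
    c=ctrl.capture(n); cv2.imwrite(f"pics/{n}1.png",c["img"][:,:,::-1]); print(n,c["xyz"],c["rotation"],c["fx"])
    for q in("station","gate","tab_left","tab_right","push_plate","ball1_center","tray_left","tray_right","tape","ink_jar","solvent"):
        for b in ctrl.boxes_of(n,q)[:4]:
            w=world(c,b["centre"]); print(q,round(b["p"],2),w,proj(c,w))
print(ctrl.state())
E
```

```text
scene [ 851.5 -533.9  613.1] [ 0.9  0.2 -0.1 -0.4] 365.86052747194225
station 0.59 [543.2 -92.6  66.6] [283.3 253.9]
gate 0.94 [501.7 -37.5 120.6] [278.7 212.7]
tab_left 0.63 [495.5 -36.4 125.5] [276.3 209.8]
tab_right 0.67 [495.3 -37.7 125.7] [275.9 210. ]
tab_right 0.33 [541.9 -89.8  68.2] [283.5 252.2]
push_plate 0.56 [ 631.5 -138.1  156.2] [310.  251.1]
ball1_center 0.85 [ 761.9 -257.7   36.2] [348.4 381. ]
ball1_center 0.8 [662.5 -59.3 188. ] [345.4 216.3]
ball1_center 0.56 [681.9  30.3  20.8] [366.4 253.3]
tray_left 0.91 [536.5 -92.1  70.6] [280.6 251.3]
tray_left 0.2 [743.1 -75.6 196.4] [385.7 231.9]
tray_right 0.78 [542.3 -84.   68.6] [285.1 250.4]
tape 0.85 [416.6 259.   33.7] [309.9 170.1]
ink_jar 0.83 [ 670.6 -261.7   66.7] [296.  347.8]
ink_jar 0.37 [496.4 -39.5 119.2] [276.1 213. ]
solvent 0.89 [683.3 121.4 101.1] [384.1 202.8]
top [545.7  -3.8 951.4] [ 0.7 -0.7  0.  -0. ] 406.30223870524435
station 0.81 [533.5 -59.4  72.5] [337.3 230.5]
gate 0.68 [506.1 -23.6 124.5] [321.3 244.4]
tab_left 0.85 [503.6 -19.  122.5] [319.  245.6]
tab_left 0.24 [418.3 269.7  44.6] [186.5 28
[... 253 characters left out ...]
7.4 133.5]
ball1_center 0.59 [676.6  42.5  39.3] [291.3 166.6]
tray_left 0.74 [532.6 -56.9  72.7] [336.2 230.9]
tray_right 0.98 [534.9 -55.7  74. ] [335.7 229.8]
tape 0.81 [415.6 269.7  40.9] [186.9 283.8]
ink_jar 0.91 [ 660.9 -235.9   69.5] [417.8 172.4]
solvent 0.92 [678.7 125.4 107.7] [249.9 160.7]
{'clock': 1.2, 'joint_pos': array([-1.2,  0.7, -0. ,  1.5,  0. ,  1. , -0.1]), 'qd': array([-0., -0.,  0., -0.,  0.,  0., -0.]), 'tau': array([  0. , -88.3,   1.2, -23.6,   0. ,   0. ,  -0. ]), 'ee_pos': array([207.3, 536.3, 212.9]), 'tcp_rot': array([ 0.2,  1. , -0. , -0. ]), 'ft_force': array([0.3, 0.4, 1. ]), 'torque': array([ 0., -0.,  0.]), 'gripper_force': 0.0, 'width': 85.21453596119294}
```

View pics/scene1.png

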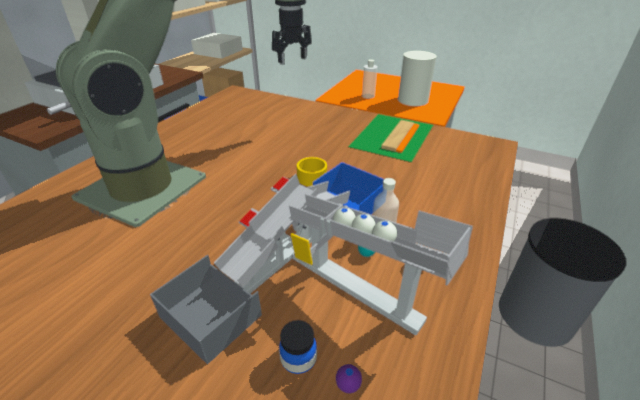

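View pics/top1.png

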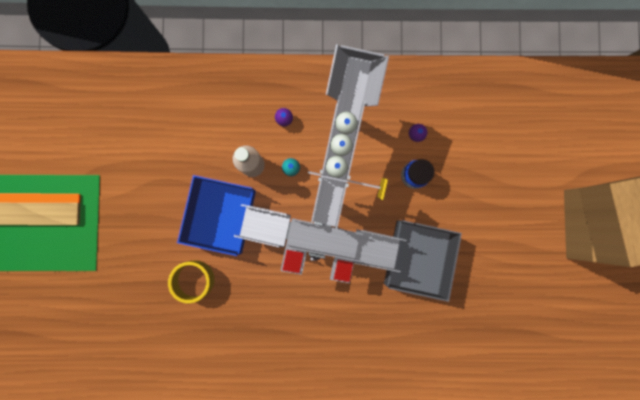

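The scene view shows the red tabs at (281,184) and (249,218), the yellow plate at (302,248) and the white balls at (345..385,215..230). In the top view the tabs are at (293,261) left and (343,271) right, the plate at (383,189), and the white balls at (336,166), (341,143) and (346,121).

Candidates for ball1: the white ball at (336,166), purple balls at (284,117) and (418,132), and a turquoise ball at (291,167). The white ball in the chute against the blade is ball1. Things to push: the red tabs and the yellow plate, with the yellow tape roll at (189,283) as a colour look-alike.

```bash
python3 - <<'E'
from h import *
np.set_printoptions(precision=1,suppress=True)
C={};P={}
for n in("scene","top"):
    c=ctrl.capture(n);C[n]=c;hsv=cv2.cvtColor(c["img"],cv2.COLOR_RGB2HSV)
    H,S,V=cv2.split(hsv)
    for k,m in(("red",((H<5)|(H>174))&(S>170)&(V>80)),("yel",(H>22)&(H<33)&(S>170)&(V>90))):
        N,l,s,ce=cv2.connectedComponentsWithStats(m.astype(np.uint8))
        r=[(s[i].tolist(),ce[i]) for i in range(1,N) if s[i,4]>25]; print(n,k,r); P[n,k]=r
cr=lambda n,u,v:C[n]["img"][v-60:v+60,u-80:u+80,::-1]
cv2.imwrite("pics/crop.png",np.hstack([cv2.resize(cr("scene",278,215),None,fx=2.5,fy=2.5,interpolation=2),cv2.resize(cr("top",340,220),None,fx=2.5,fy=2.5,interpolation=2)]))
R_=lambda n,k,f:sorted([x[1] for x in P[n,k]],key=f)
a=R_("scene","red",lambda p:-p[0]);b=R_("top","red",lambda p:p[0])
for u,v in zip(a,b): print("tab",tri(C["scene"],u,C["top"],v))
u=min(R_("scene","yel",lambda p:p[0]),key=lambda p:np.hypot(p[0]-302,p[1]-248));v=min(R_("top","yel",lambda p:p[0]),key=lambda p:np.hypot(p[0]-383,p[1]-189))
print("plate",tri(C["scene"],u,C["top"],v))
E
```

```text
scene red [([274, 177, 13, 12, 77], array([280.2, 183. ])), ([240, 210, 15, 16, 102], array([247.3, 217.3]))]
scene yel [([297, 157, 30, 29, 639], array([310.1, 169.3])), ([291, 233, 21, 31, 392], array([301.3, 248.2]))]
top red [([284, 251, 19, 21, 305], array([292.7, 261. ])), ([335, 261, 18, 20, 280], array([343.4, 270.6]))]
top yel [([379, 179, 8, 20, 87], array([382.6, 188.4])), ([169, 262, 42, 41, 393], array([189. , 282.3]))]
tab (array([470.5,  30.6, 145.5]), np.float64(9.342958379834922))
tab (array([448.9, -71.6, 113.2]), np.float64(8.275825506085912))
plate (array([ 617. , -142.5,  160.4]), np.float64(0.13602316966403805))
```

View pics/crop.png

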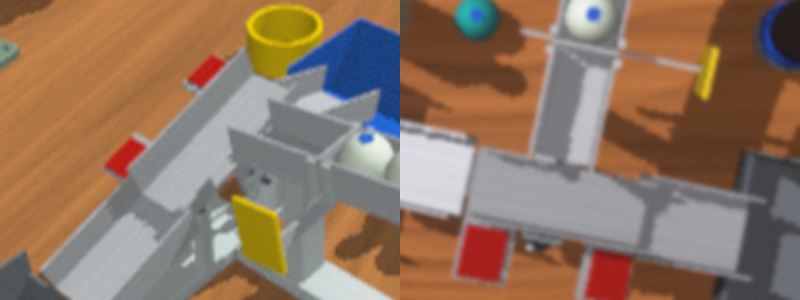

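The crop confirms the choice: the left tab, crop (207,70) and (483,255), is the raised one, and the plate is at (258,235) and (706,72). So I press the left tab and the balls will run into the left blue tray.

```bash
python3 - <<'E'
from h import *
np.set_printoptions(precision=1,suppress=True)
c=ctrl.capture("top")
L=atz(c,[292.7,261],138);Rr=atz(c,[343.4,270.6],105.5)
d=L-Rr; yaw=np.arctan2(d[1],d[0])-np.pi/2
print("tabs",L,Rr,np.hypot(*d[:2]),"expect 105; yaw",yaw,np.degrees(yaw))
ex=np.array([np.cos(yaw),np.sin(yaw)]);ey=np.array([-ex[1],ex[0]])
print("ex,ey",ex,ey)
# centre y from tabs, balls line
for uv,z in(([336,166],185),([341,143.5],192),([346,121.5],199)):
    p=atz(c,uv,z)[:2]; print("ball",p,"rel L",(p-L[:2])@ex,(p-L[:2])@ey+44)
pl=atz(c,[382.6,188.4],180);print("plate",pl,(pl[:2]-L[:2])@ex,(pl[:2]-L[:2])@ey+44)
print("yaw tool",R.from_quat(ctrl.state()["tcp_rot"]).as_matrix())
for n,p in(("tape",(415.6,269.7)),("jar",(660.9,-235.9)),("solv",(678.7,125.4))): p=np.array(p);print(n,(p-L[:2])@ex,(p-L[:2])@ey+44)
E
```

```text
tabs [473.8  33.4 138. ] [451.4 -69.8 105.5] 105.62340525404599 expect 105; yaw -0.21385144617942897 -12.252785308850353
ex,ey [ 1.  -0.2] [0.2 1. ]
ball [657.3 -49.8] rel L 196.9312645084769 1.6201891652943345
ball [699.1 -58.8] rel L 239.73908006711287 1.67014271932306
ball [739.5 -67.7] rel L 281.0859006050699 1.523456411451555
plate [ 615.3 -139.1  180. ] 174.91664109857385 -94.60982374358267
yaw tool [[-0.9  0.4 -0. ]
 [ 0.4  0.9 -0. ]
 [ 0.  -0.  -1. ]]
tape -107.03279040819706 262.51912277405927
jar 239.98051948799258 -179.5048729036539
solv 180.69809280408106 177.34260696199772
```

```bash
python3 -m handwheel '[{"delta_pos":[40,-70,0],"rotation":[0,0,0],"grip":255},{"delta_pos":[261,-503,-3],"rotation":[0,0,0],"grip":255},{"delta_pos":[261,-503,-3],"rotation":[0,0,0],"grip":255},{"delta_pos":[261,-503,-3],"rotation":[0,0,0],"grip":255},{"delta_pos":[261,-503,-3],"rotation":[0,0,0],"grip":255},{"delta_pos":[261,-503,-3],"rotation":[0,0,0],"grip":255},{"delta_pos":[261,-503,-3],"rotation":[0,0,0],"grip":255},{"delta_pos":[261,-503,-3],"rotation":[0,0,0],"grip":255},{"delta_pos":[261,-503,-3],"rotation":[0,0,0],"grip":255},{"delta_pos":[261,-503,-3],"rotation":[0,0,0],"grip":255},{"delta_pos":[261,-503,-3],"rotation":[0,0,0],"grip":255},{"delta_pos":[261,-503,-3],"rotation":[0,0,0],"grip":255},{"delta_pos":[261,-503,-3],"rotation":[0,0,0],"grip":255},{"delta_pos":[261,-503,-3],"rotation":[0,0,0],"grip":255},{"delta_pos":[261,-503,-3],"rotation":[0,0,0],"grip":255},{"delta_pos":[261,-503,-3],"rotation":[0,0,0],"grip":255},{"delta_pos":[261,-503,-3],"rotation":[0,0,0],"grip":255},{"delta_pos":[261,-503,-3],"rotation":[0,0,0],"grip":255}]'; python3 - <<'E'
from h import *
m=R.from_quat(ctrl.state()["tcp_rot"]).as_matrix();print(np.degrees(np.arctan2(m[1,1],m[0,1])),"want 77.75")
c=ctrl.capture("scene");cv2.imwrite("pics/s2.png",cv2.resize(c["img"][110:330,150:450,::-1],None,fx=2.6,fy=2.6))
E
```

```text
clock: 2.85
ee_pos: [468.0, 34.4, 210.0]
tcp_rot: [0.183, 0.983, 0.0, -0.0]
ft_force: [0.5, 0.6, 0.2]
width: 0.1
gripper_force: 0.0
68.96479392645558 want 77.75
```

View pics/s2.png

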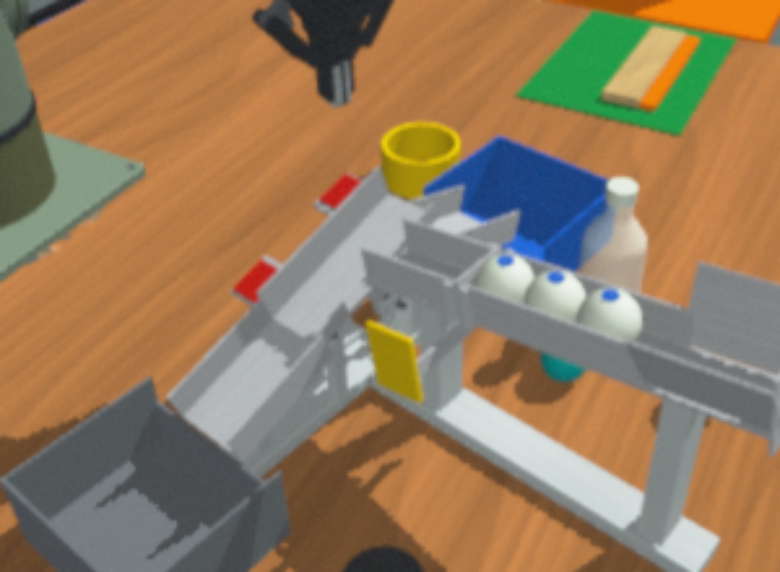

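The crop shows the closed fingertips at (340,98), straight above the left tab (338,192). Now I turn 9° and press.

```bash
python3 -m handwheel '[{"delta_pos":[0,0,-25],"rotation":[0,0,6],"grip":255},{"delta_pos":[0,0,-45],"rotation":[0,0,9],"grip":255},{"delta_pos":[0,0,-52],"rotation":[0,0,9],"grip":255},{"delta_pos":[1,3,-58],"rotation":[0,0,9],"grip":255},{"delta_pos":[1,5,-63],"rotation":[0,0,9],"grip":255},{"delta_pos":[2,8,-68],"rotation":[0,0,9],"grip":255},{"delta_pos":[2,10,-73],"rotation":[0,0,9],"grip":255},{"delta_pos":[3,12,-78],"rotation":[0,0,9],"grip":255},{"delta_pos":[3,13,-80],"rotation":[0,0,9],"grip":255},{"delta_pos":[3,13,-80],"rotation":[0,0,9],"grip":255}]'; python3 - <<'E'
from h import *
c=ctrl.capture("scene");cv2.imwrite("pics/s3.png",cv2.resize(c["img"][110:330,150:450,::-1],None,fx=2.6,fy=2.6))
E
```

```text
clock: 3.73
ee_pos: [471.2, 46.6, 129.6]
tcp_rot: [0.106, 0.994, -0.0, -0.0]
ft_force: [-0.8, -1.5, 0.9]
width: 0.1
gripper_force: 0.0
```

View pics/s3.png

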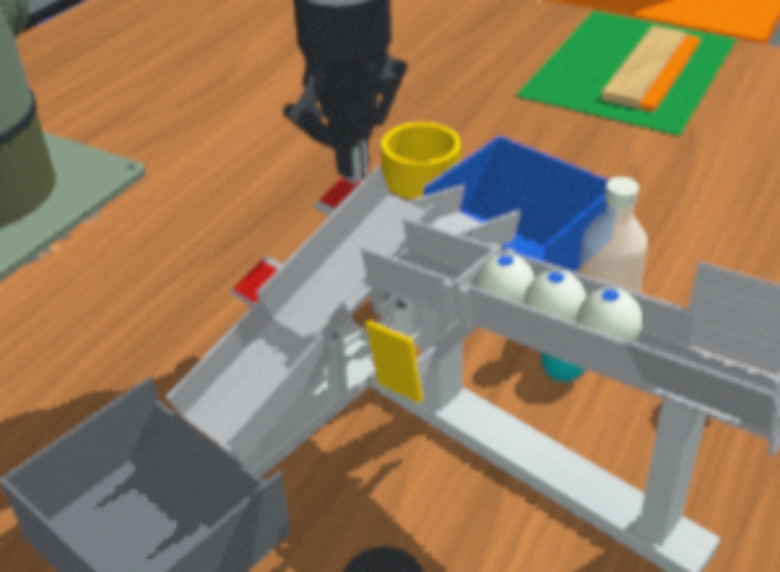

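```bash
python3 - <<'E'
from h import *
np.set_printoptions(precision=1,suppress=True)
c=ctrl.capture("scene");t=ctrl.capture("top")
f=lambda p:((p-np.array([150,110]))*2.6)
for P in([471,47,111],[471,47,129],[474,33,138],[474,33,106],[451,-70,106],[451,-70,138]): print(P,proj(c,P),f(proj(c,P)))
# hypothesis B
print(np.hypot(*(atz(t,[292.7,261],105.5)-atz(t,[343.4,270.6],138))[:2]))
print(ctrl.state()["ft_force"])
a=cv2.resize(t["img"][200:320,240:400,::-1],None,fx=4,fy=4,interpolation=2);cv2.imwrite("pics/t4.png",a)
E
```

```text
[471, 47, 111] [287.1 191.6] [356.4 212.3]
[471, 47, 129] [286.7 185.3] [355.4 195.8]
[474, 33, 138] [284.4 185.6] [349.4 196.5]
[474, 33, 106] [285.2 196.9] [351.5 226. ]
[451, -70, 106] [250.9 219.8] [262.4 285.4]
[451, -70, 138] [249.2 208.1] [257.9 254.9]
103.40395109249998
[-0.2 -1.   0.1]
```

View pics/t4.png

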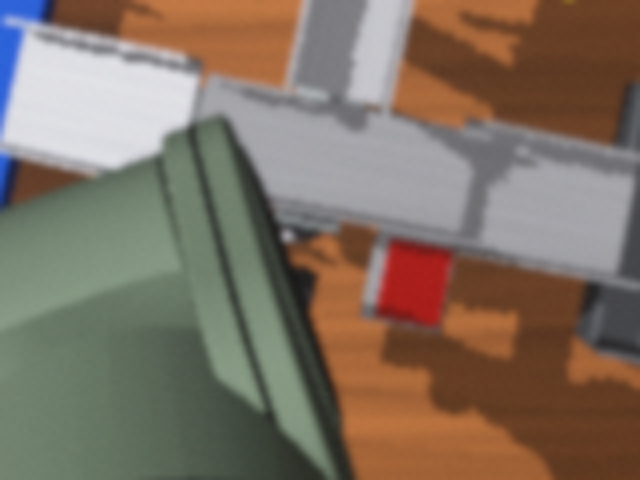

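The top view is covered by the forearm. The gate has not moved, and in the scene view the fingertips end at the tab at (355,178) instead of below it. I need to check where the fingertips really are.

```bash
python3 - <<'E'
from h import *
np.set_printoptions(precision=1,suppress=True)
c=ctrl.capture("scene")
print("start TCP",proj(c,[207.3,536.3,212.9]),"tip z200",proj(c,[207.3,536.3,200]))
print("s2 tip expected",proj(c,[468,34.4,191]),"seen",[150+340/2.6,110+101/2.6], "at z191", atz(c,[150+340/2.6,110+101/2.6],191))
o,d=ray(c,[150+340/2.6,110+101/2.6]); 
k=(468-o[0])/d[0]; print("ray at x=468",o+k*d)
print(ctrl.state())
E
```

```text
start TCP [293.3  71. ] tip z200 [293.5  74.8]
s2 tip expected [281.  164.7] seen [280.7692307692308, 148.84615384615384] at z191 [430.5  93.8 191. ]
ray at x=468 [468.   38.  228.6]
{'clock': 3.9333, 'joint_pos': array([-0.1,  0.7, -0.1,  1.9,  0.2,  0.5,  1. ]), 'qd': array([ 0., -0., -0., -0., -0.,  0.,  0.]), 'tau': array([ -0.2, -77.6,  -0.7, -14. ,   0. ,  -0. ,  -0. ]), 'ee_pos': array([471.4,  46.2, 130.1]), 'tcp_rot': array([ 0.1,  1. , -0. ,  0. ]), 'ft_force': array([-0.3, -0.3, -0.8]), 'torque': array([0., 0., 0.]), 'gripper_force': 0.0, 'width': -0.09327386378194426}
```

Projecting the start and hover poses shows the real fingertips about 38 mm higher than the TCP reading plus 19 mm implies. They sit roughly 19 mm above the reported TCP, at z≈149 now, so there was no contact. I go back over the tab centre and press from there.

```bash
python3 -m handwheel '[{"delta_pos":[-3,-13,0],"rotation":[0,0,0],"grip":255},{"delta_pos":[-3,-13,-4],"rotation":[0,0,0],"grip":255},{"delta_pos":[-3,-13,-8],"rotation":[0,0,0],"grip":255},{"delta_pos":[-3,-11,-13],"rotation":[0,0,0],"grip":255},{"delta_pos":[-2,-8,-18],"rotation":[0,0,0],"grip":255},{"delta_pos":[-1,-5,-22],"rotation":[0,0,0],"grip":255},{"delta_pos":[-1,-3,-26],"rotation":[0,0,0],"grip":255},{"delta_pos":[0,-1,-30],"rotation":[0,0,0],"grip":255},{"delta_pos":[0,0,-33],"rotation":[0,0,0],"grip":255},{"delta_pos":[0,0,-33],"rotation":[0,0,0],"grip":255}]'; python3 - <<'E'
from h import *
c=ctrl.capture("scene");cv2.imwrite("pics/s5.png",cv2.resize(c["img"][110:330,150:450,::-1],None,fx=2.6,fy=2.6))
E
```

```text
clock: 4.77
ee_pos: [471.1, 46.7, 96.3]
tcp_rot: [0.105, 0.994, -0.0, -0.0]
ft_force: [0.3, -0.2, 0.1]
width: -0.0
gripper_force: 0.0
```

View pics/s5.png

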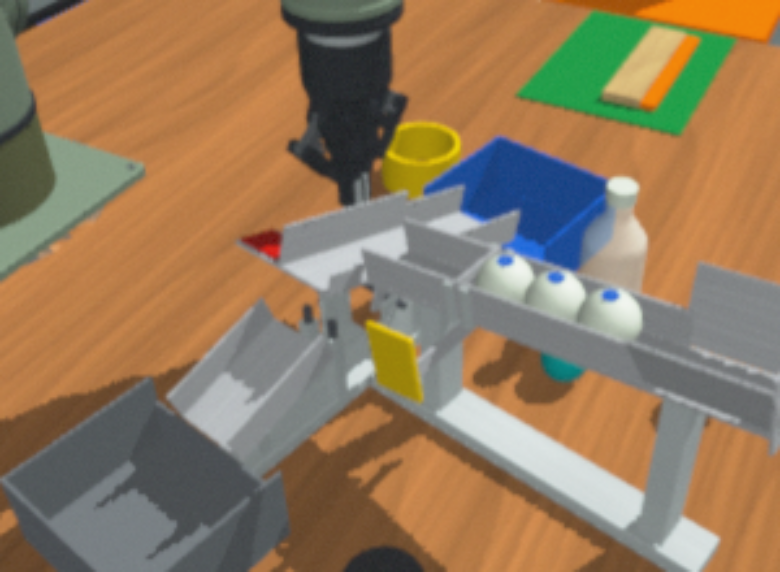

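The gate has snapped over: the right tab is now up at (265,243), the left end is down, and all balls still wait at (505..612, 275..315). Next I lift, turn −90° so the narrow side of the fingers faces the plate, and go to the plate's free right side.

```bash
python3 -m handwheel '[{"delta_pos":[0,0,40],"rotation":[0,0,0],"grip":255},{"delta_pos":[0,0,80],"rotation":[0,0,0],"grip":255},{"delta_pos":[0,0,120],"rotation":[0,0,0],"grip":255},{"delta_pos":[136,-229,120],"rotation":[0,0,-90],"grip":255},{"delta_pos":[136,-229,120],"rotation":[0,0,-90],"grip":255},{"delta_pos":[136,-229,120],"rotation":[0,0,-90],"grip":255},{"delta_pos":[136,-229,120],"rotation":[0,0,-90],"grip":255},{"delta_pos":[136,-229,120],"rotation":[0,0,-90],"grip":255},{"delta_pos":[136,-229,120],"rotation":[0,0,-90],"grip":255},{"delta_pos":[136,-229,120],"rotation":[0,0,-90],"grip":255},{"delta_pos":[136,-229,120],"rotation":[0,0,-90],"grip":255},{"delta_pos":[136,-229,120],"rotation":[0,0,-90],"grip":255},{"delta_pos":[136,-229,120],"rotation":[0,0,-90],"grip":255},{"delta_pos":[136,-229,120],"rotation":[0,0,-90],"grip":255},{"delta_pos":[136,-229,120],"rotation":[0,0,-90],"grip":255},{"delta_pos":[136,-229,120],"rotation":[0,0,-90],"grip":255},{"delta_pos":[136,-229,85],"rotation":[0,0,-90],"grip":255},{"delta_pos":[136,-229,50],"rotation":[0,0,-90],"grip":255},{"delta_pos":[136,-229,42],"rotation":[0,0,-90],"grip":255},{"delta_pos":[136,-229,42],"rotation":[0,0,-90],"grip":255}]'; python3 - <<'E'
from h import *
c=ctrl.capture("scene");cv2.imwrite("pics/s6.png",cv2.resize(c["img"][110:330,150:450,::-1],None,fx=2.6,fy=2.6))
f=lambda P:(proj(c,P)-np.array([150,110]))*2.6
e=np.array(ctrl.state()["ee_pos"]);print(f(e+[0,0,19]),f([616,-142,160]))
E
```

```text
clock: 6.48
ee_pos: [606.3, -182.5, 137.4]
tcp_rot: [0.778, 0.628, -0.001, -0.002]
ft_force: [0.1, 0.4, -0.1]
width: 0.2
gripper_force: 0.0
[349.85742984 396.56341403] [392.72638705 358.89759049]
```

View pics/s6.png

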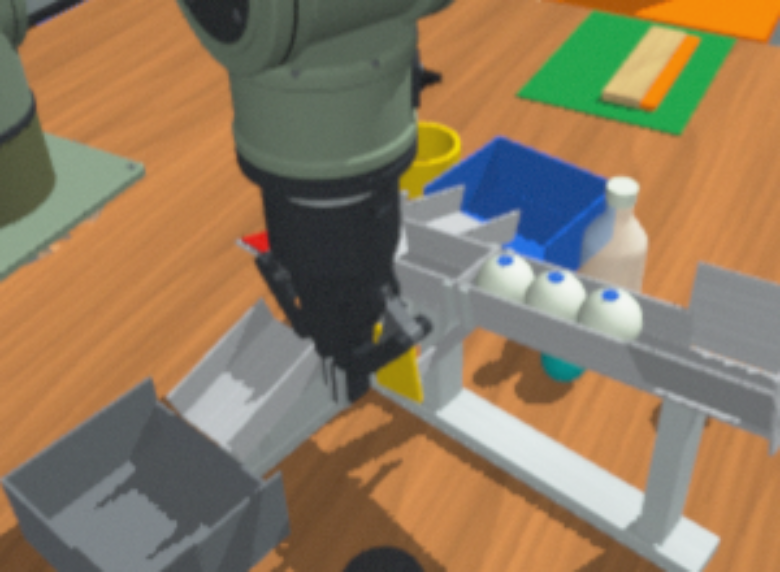

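The tip is at (350,398), as predicted, with the yellow plate just beyond it at (400,360). I push along the station's +y, with the tip 5 mm higher.

```bash
python3 -m handwheel '[{"delta_pos":[3,15,5],"rotation":[0,0,0],"grip":255},{"delta_pos":[5,24,5],"rotation":[0,0,0],"grip":255},{"delta_pos":[6,29,5],"rotation":[0,0,0],"grip":255},{"delta_pos":[8,39,5],"rotation":[0,0,0],"grip":255},{"delta_pos":[11,49,5],"rotation":[0,0,0],"grip":255},{"delta_pos":[13,59,5],"rotation":[0,0,0],"grip":255},{"delta_pos":[15,68,5],"rotation":[0,0,0],"grip":255},{"delta_pos":[17,78,5],"rotation":[0,0,0],"grip":255},{"delta_pos":[18,83,5],"rotation":[0,0,0],"grip":255},{"delta_pos":[19,86,5],"rotation":[0,0,0],"grip":255},{"delta_pos":[19,86,5],"rotation":[0,0,0],"grip":255}]'; python3 - <<'E'
from h import *
c=ctrl.capture("scene");cv2.imwrite("pics/s7.png",cv2.resize(c["img"][110:330,150:450,::-1],None,fx=2.6,fy=2.6))
E
```

```text
clock: 7.45
ee_pos: [626.4, -95.7, 143.7]
tcp_rot: [0.778, 0.629, 0.0, -0.0]
ft_force: [0.5, -0.2, -0.4]
width: 0.0
gripper_force: 0.0
```

View pics/s7.png

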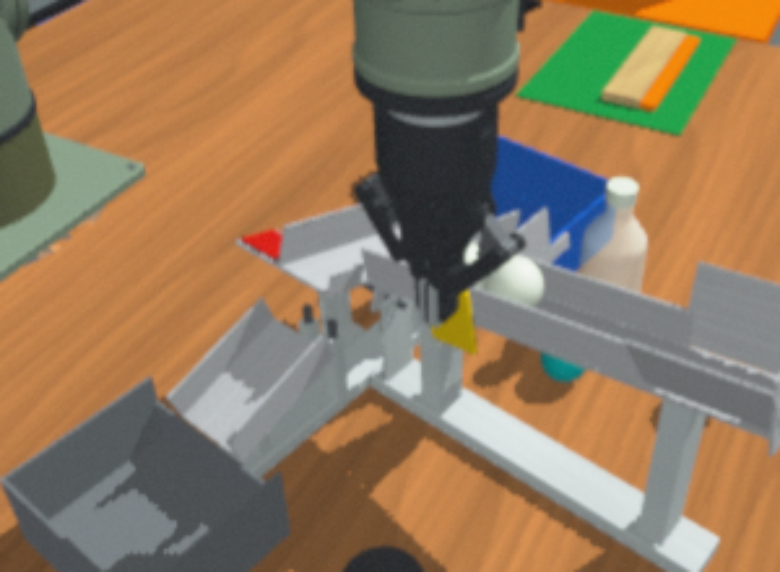

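The balls are running (one at (515,280)) and the plate is nearly home. I push a few mm more until the end stop is felt.

```bash
python3 -m handwheel '[{"delta_pos":[0,2,0],"rotation":[0,0,0],"grip":255},{"delta_pos":[1,3,0],"rotation":[0,0,0],"grip":255},{"delta_pos":[1,3,0],"rotation":[0,0,0],"grip":255}]'
```

```text
clock: 7.75
ee_pos: [627.3, -93.8, 143.8]
tcp_rot: [0.778, 0.628, -0.0, -0.0]
ft_force: [0.4, 0.3, -0.0]
width: -0.0
gripper_force: 0.2
```

```bash
python3 -m handwheel '[{"delta_pos":[0,2,0],"rotation":[0,0,0],"grip":255},{"delta_pos":[1,3,0],"rotation":[0,0,0],"grip":255},{"delta_pos":[1,3,0],"rotation":[0,0,0],"grip":255}]';python3 -m handwheel '[{"delta_pos":[0,2,0],"rotation":[0,0,0],"grip":255},{"delta_pos":[0,2,0],"rotation":[0,0,0],"grip":255}]'; python3 - <<'E'
from h import *
c=ctrl.capture("scene");cv2.imwrite("pics/s8.png",cv2.resize(c["img"][110:330,150:450,::-1],None,fx=2.6,fy=2.6))
E
```

```text
clock: 8.0
ee_pos: [627.3, -93.6, 143.9]
tcp_rot: [0.779, 0.628, -0.002, 0.001]
ft_force: [-7.1, -13.9, 2.2]
width: -0.1
gripper_force: 7.4
clock: 8.17
ee_pos: [627.3, -93.6, 144.0]
tcp_rot: [0.779, 0.627, -0.003, 0.002]
ft_force: [-5.5, -23.5, -0.3]
width: 0.2
gripper_force: 12.0
```

View pics/s8.png

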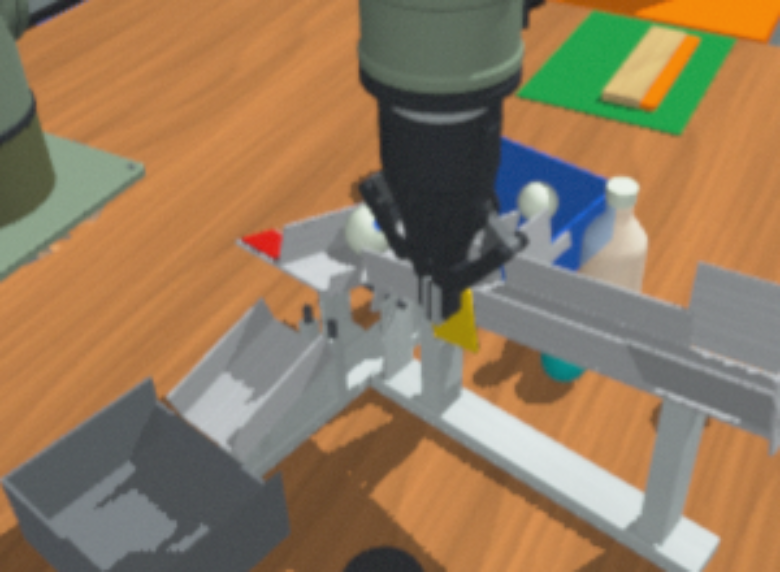

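The stop is felt (23 N at the predicted home position), and the balls are running over the gate to the left. I back straight off, let them settle, and look.

```bash
python3 -m handwheel '[{"delta_pos":[-6,-29,0],"rotation":[0,0,0],"grip":255},{"delta_pos":[-13,-59,0],"rotation":[0,0,0],"grip":255},{"delta_pos":[-20,-90,0],"rotation":[0,0,0],"grip":255},{"delta_pos":[-50,-130,60],"rotation":[0,0,0],"grip":255},{"delta_pos":[-80,-150,120],"rotation":[0,0,0],"grip":255},{"delta_pos":[-80,-190,150],"rotation":[0,0,0],"grip":255},{"delta_pos":[-80,-190,150],"rotation":[0,0,0],"grip":255},{"delta_pos":[-80,-190,150],"rotation":[0,0,0],"grip":255},{"delta_pos":[-80,-190,150],"rotation":[0,0,0],"grip":255},{"delta_pos":[-80,-190,150],"rotation":[0,0,0],"grip":255},{"delta_pos":[-80,-190,150],"rotation":[0,0,0],"grip":255},{"delta_pos":[-80,-190,150],"rotation":[0,0,0],"grip":255},{"delta_pos":[-80,-190,150],"rotation":[0,0,0],"grip":255},{"delta_pos":[-80,-190,150],"rotation":[0,0,0],"grip":255},{"delta_pos":[-80,-190,150],"rotation":[0,0,0],"grip":255},{"delta_pos":[-80,-190,150],"rotation":[0,0,0],"grip":255},{"delta_pos":[-80,-190,150],"rotation":[0,0,0],"grip":255},{"delta_pos":[-80,-190,150],"rotation":[0,0,0],"grip":255},{"delta_pos":[-80,-190,150],"rotation":[0,0,0],"grip":255},{"delta_pos":[-80,-190,150],"rotation":[0,0,0],"grip":255}]' && python3 -m handwheel '[{"delta_pos":[0,0,0],"rotation":[0,0,0],"grip":255},{"delta_pos":[0,0,0],"rotation":[0,0,0],"grip":255},{"delta_pos":[0,0,0],"rotation":[0,0,0],"grip":255},{"delta_pos":[0,0,0],"rotation":[0,0,0],"grip":255},{"delta_pos":[0,0,0],"rotation":[0,0,0],"grip":255},{"delta_pos":[0,0,0],"rotation":[0,0,0],"grip":255},{"delta_pos":[0,0,0],"rotation":[0,0,0],"grip":255},{"delta_pos":[0,0,0],"rotation":[0,0,0],"grip":255},{"delta_pos":[0,0,0],"rotation":[0,0,0],"grip":255},{"delta_pos":[0,0,0],"rotation":[0,0,0],"grip":255},{"delta_pos":[0,0,0],"rotation":[0,0,0],"grip":255},{"delta_pos":[0,0,0],"rotation":[0,0,0],"grip":255},{"delta_pos":[0,0,0],"rotation":[0,0,0],"grip":255},{"delta_pos":[0,0,0],"rotation":[0,0,0],"grip":255},{"delta_pos":[0,0,0],"rotation":[0,0,0],"grip":255},{"delta_pos":[0,0,0],"rotation":[0,0,0],"grip":255},{"delta_pos":[0,0,0],"rotation":[0,0,0],"grip":255},{"delta_pos":[0,0,0],"rotation":[0,0,0],"grip":255},{"delta_pos":[0,0,0],"rotation":[0,0,0],"grip":255},{"delta_pos":[0,0,0],"rotation":[0,0,0],"grip":255}]'; python3 - <<'E'
from h import *
import subprocess
a=ctrl.capture("top")["img"]
for _ in range(10): c=ctrl.capture("top")["img"]
print("diff in tray",np.abs(a[170:260,175:260].astype(int)-c[170:260,175:260]).max())
s=ctrl.capture("scene")["img"]
f=lambda i:cv2.resize(i[:,:,::-1],(400,300),interpolation=cv2.INTER_CUBIC)
cv2.imwrite("pics/f9.png",np.hstack([f(c[140:290,160:360]),f(s[130:280,230:430])]))
E
```

```text
clock: 9.88
ee_pos: [548.3, -278.7, 293.9]
tcp_rot: [0.778, 0.628, -0.0, -0.0]
ft_force: [0.8, 0.0, 0.6]
width: -0.0
gripper_force: 0.0
clock: 11.55
ee_pos: [548.3, -278.7, 293.9]
tcp_rot: [0.778, 0.628, -0.0, -0.0]
ft_force: [-0.2, 0.2, -0.1]
width: 0.3
gripper_force: 0.0
diff in tray 5
```

View pics/f9.png

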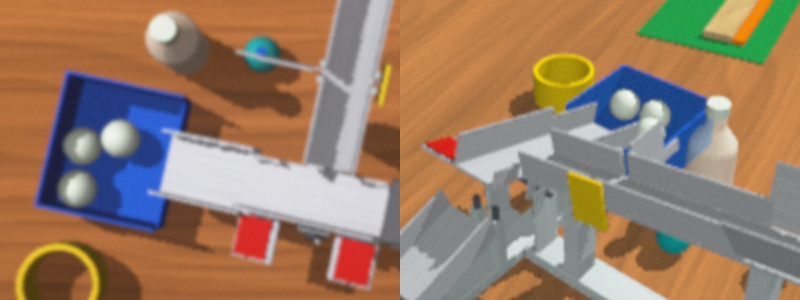

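All three balls lie still in the blue tray at (80,145), (120,138) and (77,188). The plate is home against the chute at (385,85), the gate is tipped left, and the bottle and tape are in place. I hand in.

```bash
python3 -c "
from workcell import ctrl
print(ctrl.job_done())"
```

```text
the job is handed in; nothing more can be done
None
```

The gate was rocked over, the stop slide pushed fully home, and all three balls came to rest in the left (blue) tray; the job was handed in at about 12 s, but the judge gave no verdict back.

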